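# Press a glaze test tile flush into its sample mount

### The arm

A 7-joint arm with a two-finger parallel gripper is mounted at the origin on the work surface; the furniture and walls round the work are solid. World frame = base frame: x ahead of the robot, y to its left, z up, the work surface at z = 0. Lengths are in m, angles in degrees, forces in N, time in s.
With the tool pointing down it reaches from about 0.425 to 0.875 m from the base axis. Payload 9.9 kg.
Tool frame: the origin (TCP) lies at the very end of the fingers, on their centre line; the grasp point (between the pads) lies 19 mm behind it (pinch_z is the distance from the TCP to the grasp point, in m); z points along the fingers, y is the line along which they close (so a half turn about z gives the same grasp; the last joint's range is limited). The gripper opens to 85 mm and grips with 20 to 120 N. Pads are 22 mm wide; open, the fingers measure 114 mm over their backs; the gripper's body (76 mm by 85 mm) begins 54 mm behind the grasp point. The pads swing forward as they close: fully open they stand 13 mm farther back than shut.
Start: joints at [-72.754, 32.985, 1.427, 82.34, -0.859, 64.687, -3.237], TCP at [0.253, 0.626, 0.193] pointing down, gripper open.
Joint ranges: [-157.87, 157.87], [-19.46, 123.44], [-87.15, 90], [11.01, 140.99], [-62.26, 242.26], [9.8, 113.94], [-161.44, 161.44]. Speed limits (degrees/s): [127.2, 127.2, 172.46, 172.46, 180, 180, 180].

### API

Orientations are given as a 3x3 rotation matrix whose columns are the frame's x, y, z axes.
In Python, from bench import observe, capture, camera_params, sign_off, recognise, mark_of, pinch_z gives the robot as it stands.
- The arm moves only by the tool send_rows, never from a script. Its argument "increments" is one flat list of numbers, 5 for each row, row after row: the shift along the tool's x, y, z each as a share of 7.5 cm, from -1 to 1, then the turn about the tool's z as a share of 360 degrees, from -1 to 1, then the finger opening in mm, from 0 to 85.4. In form: [tx, ty, tz, yaw, hand, tx, ty, tz, yaw, hand, ...]. A call has 1 to 12 rows; each row shifts and turns the commanded pose from where the row before left it, along the tool's axes as they then stand; what a row does not reach is not made up. A row lasts 1/8 s, in which the tool goes at most 62.5 mm and 10.7 degrees, less where a joint would pass 70% of its speed; a pose out of reach is approached as far as the arm can. A call with a number of a shift or a turn outside -1 to 1 is refused whole. A call with a gripper value outside its range is refused whole. The fingers move at their own pace and stop on an object; "grip_force" is the grip in N (left out, the last holds). Time passes only in rows, so rows that do not move let the fingers close. It gives the time, the measured TCP pose, the force, the opening and the grip force at its end, in the units of the state.
- observe(): the state, without advancing time (a new reading comes with each control period).
- capture(name): name is "scene" or "top"; returns the picture (384x512x3 uint8, red, green, blue); there is no depth.
- camera_params(name): a dict with "mtx" (3x3 intrinsics, pixels), "D" ([k1, k2, p1, p2, k3] as OpenCV has them; the pictures are not rectified), "rvec" (rotation vector, rad) and "tvec" (3), from world to camera coordinates, as OpenCV has them. Camera axes: x right, y down, z forward; pixel columns grow to the right and rows downward; lengths in m; the calibration is good to about 2 mm. A picture is of the moment at which its call begins. camera_params takes no time and is no camera call.
- sign_off(): hands the job in; it is judged then, once.
Trained networks look in the newest picture that a camera, given by its name, has taken for a name from the list of things; names that differ only in an ending like _2 or _b are one class to them, and where a whole thing is asked for, a point or a joint stands for the part that bears it (a point fixed in the world has none). Each returns a list of dicts, best first, with "p" (0 to 1); they miss things now and then, are a little off and sometimes report something else, mostly with a low value. They report only what shows in the picture. A call takes as long as a camera call. They do not tell look-alikes from the thing itself.
- recognise(camera, target): "position" ([x, y, z] in m, in the coordinates of the camera as it stood for that picture, good to about 4 mm: the middle of the surface that is visible of it).
- mark_of(camera, target): "position" ([x, y, z] in m, in the coordinates of the camera as it stood for that picture, good to about 4 mm: a listed point, or the origin of a listed thing).
The state is a dict: "t": time; "q": joint angles; "joint_velocities": joint speeds; "joint_torque": joint torques, N m; "tool_pos": TCP position; "tcp_rot": TCP orientation; "contact_force": force on the tool from outside, world axes, zero at the start; "wrist_torque": the same for the moment, N m; "gripper_width": finger opening in m; "grip_force": force on a finger pad.
Only numpy, scipy, OpenCV 4.12 (cv2) and the standard library are available. Lean on these libraries where they do the work, as an engineer would, in place of code of your own. Each camera call takes 0.05 s, during which the arm holds its last target. There are 200 camera calls.

### The job

Mount the loose glaze test tile: take the flat tile that lies on the table, lay it in the empty recess of the wooden sample mount, glazed face up and the long way of the recess, without dropping it, then press it down until it is fully home, flush with the wood. Let go of it and leave it there.

Things in the scene. Friction and masses are not known exactly. Their poses are not given: they have to be found in the camera images.
- tile: Loose flat ceramic test tile, 62 (its x) by 45 (its y) by 7 mm, about 35 g, lying glazed face up on the table. Origin at the centre of its underside, z up. It can be taken across its 45 mm width, with 25 mm or more free beside it. It is the only loose tile; an eraser (44 x 19 x 12 mm) and an ink stick (68 x 15 x 10 mm) in the same row are bystanders.
- recess (a point): Mouth centre of the empty recess in a wooden mount (110 x 92 x 20 mm, fixed to the table); this point is level with the mount's top, 20 mm above the table. Recess 72 (x) by 55 mm (y), z up: 5 mm of play all round the tile; 7 mm deep with its floor down. Beside it, left or right, is a like mount with a tile already flush in it. A desk lamp hangs over the table's far right: keep the arm clear.
- recess_floor (a joint): Cork floor plate of the recess (69 x 52 mm), sliding straight down by 0.0055 m. 0 = raised, as at the start: 1.5 mm below the mount's top, so a tile laid on it stands 5.5 mm proud. 0.0055 = fully down, tile level with the wood. It slides stiffly (about 5 N), does not sink under the tile's weight and stays where it is pushed.
Mind the look-alikes: they are no part of the job. Several things have the shape of the tile; the one meant has the colours described above.

How it is judged (in metres and radians):
On the way, in this order (a step that is already met when the one before it is completed fails the run):
1. the tile has been brought low onto the mouth of the empty recess (horizontal distance between tile and recess below 0.02 m and z of tile in the frame of recess below 0.01 m), for 0.1 s.
2. the tile has been pressed down with its floor (horizontal distance between tile and recess below 0.012 m and value of joint recess_floor above 0.0043 m), for 0.1 s.
At the end, for the whole second after the job is handed in: The tile lies released and at rest in the recess, level within 0.08 rad, centred within 12 mm, its long side along the recess within 0.3 rad, its face within 1.5 mm of flush with the wood and the floor plate down by more than 4.3 mm (all of step 2 and z of tile in the frame of recess below -0.0055 m and angle between the x axis of tile and the x axis of recess, either way round below 0.3 rad and angle between tile's own z axis and vertical below 0.08 rad and linear speed of tile below 0.02 m/s and contact force between the fingers and tile below 0.1 N); the robot touches nothing.
It fails at once if the tile is dropped (it falls freely by more than about 2 cm) (linear speed of tile above 0.65 m/s and contact force between the fingers and tile below 0.05 N).
It also fails if it takes over 48 s, if anything falls off the work surface, if the arm or the gripper's body presses on something with over 40 N, if the wrist force passes 120 N, or if a joint passes its speed limit or range.

## Working session

There is one attempt and no reset: what is moved stays moved. The work goes in short steps, Python scripts to look and compute and a tool call to move; the robot and the scene stay as the last step left them, time stands still between calls to the robot, and variables do not carry over. Pictures are saved under pics/ and viewed, at most 10 in all, crops included, and the job is handed in when it is done.

Besides the shell and the picture viewer there is one more tool, called after "Call:" as name(argument=value, ...) on one line, values as JSON. send_rows: Moves the arm, as the interface text tells. Its arguments: {"type":"object","properties":{"increments":{"type":"array","items":{"type":"number"}},"grip_force":{"type":"number"}},"required":["increments"]}

```bash
mkdir -p pics
cat > h.py <<'E'
import numpy as np, cv2
from bench import *
def cam(n):
    p=camera_params(n); R=cv2.Rodrigues(np.array(p["rvec"],float))[0]
    return np.array(p["mtx"],float),np.array(p["D"],float),R,np.array(p["tvec"],float).ravel()
def c2w(n,x):
    K,D,R,t=cam(n); return R.T@(np.array(x)-t)
def px(n,w):
    K,D,R,t=cam(n); return cv2.projectPoints(np.array(w,float).reshape(-1,1,3),cv2.Rodrigues(R)[0],t,K,D)[0].reshape(-1,2)
def ray(n,uv,z):
    K,D,R,t=cam(n); u=cv2.undistortPoints(np.array(uv,float).reshape(-1,1,2),K,D).reshape(-1,2)
    d=np.c_[u,np.ones(len(u))]@R; o=-R.T@t
    return o+d*((z-o[2])/d[:,2])[:,None]
E
python3 - <<'E'
from h import *
ims=[]
for n in("scene","top"):
    im=capture(n); cv2.imwrite(f"pics/{n}0.png",im[:,:,::-1])
    for f in(recognise,mark_of):
        for t in("tile","recess"):
            for r in f(n,t)[:4]:
                w=c2w(n,r["position"]); print(n,f.__name__,t,round(r["p"],2),w.round(3),px(n,w).round()[0])
s=observe(); print(s["tool_pos"],np.round(s["tcp_rot"],3),s["gripper_width"],s["t"],pinch_z)
E
```

```text
scene call tile 0.84 [0.346 0.191 0.007] [330. 225.]
scene call tile 0.83 [0.355 0.37  0.008] [289. 269.]
scene call tile 0.76 [0.446 0.353 0.01 ] [247. 250.]
scene call tile 0.69 [0.736 0.214 0.009] [169. 193.]
scene call recess 0.8 [0.591 0.214 0.012] [221. 204.]
scene call tile 0.83 [ 0.74   0.209 -0.001] [170. 195.]
scene call tile 0.78 [ 0.354  0.363 -0.001] [291. 271.]
scene call tile 0.74 [0.455 0.345 0.001] [245. 251.]
scene call tile 0.55 [ 0.349  0.182 -0.002] [330. 227.]
scene call recess 0.66 [0.596 0.182 0.02 ] [227. 195.]
top call tile 0.9 [0.741 0.211 0.006] [235. 120.]
top call tile 0.85 [0.351 0.368 0.005] [169. 284.]
top call tile 0.69 [0.35  0.185 0.008] [247. 284.]
top call tile 0.56 [0.448 0.344 0.006] [180. 242.]
top call recess 0.85 [0.596 0.183 0.02 ] [247. 178.]
top call tile 0.94 [0.451 0.344 0.   ] [180. 241.]
top call tile 0.64 [ 0.352  0.367 -0.001] [170. 283.]
top call tile 0.61 [0.349 0.181 0.003] [249. 284.]
top call tile 0.59 [0.742 0.211 0.001] [235. 121.]
top call recess 0.65 [0.603 0.186 0.024] [245. 175.]
[0.25337992 0.62562255 0.19263857] [[-0.927  0.375 -0.   ]
 [ 0.375  0.927 -0.   ]
 [-0.    -0.    -1.   ]] 0.08514510787679151 0.5 0.0187
```

View pics/top0.png

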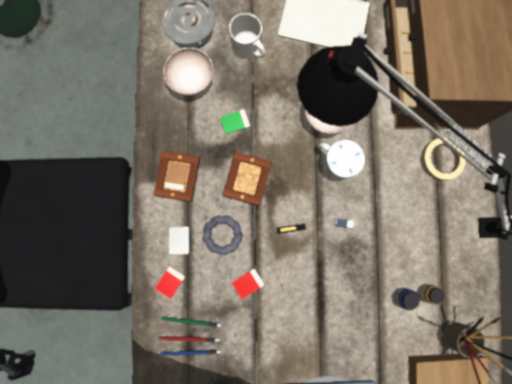

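View pics/scene0.png

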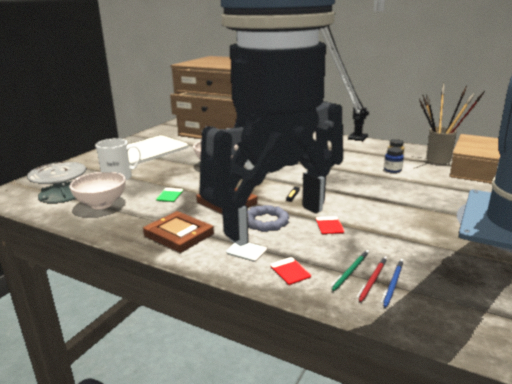

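Top view: red/white plates are at (170,283) and (248,284), a green/white one at (235,121), and a plain white one at (179,240), in a row with the ink stick (290,229) and eraser (345,223). The mounts are at (176,176) and (247,178). I'll check these in a close crop.

Run:
```python
from h import *
a=cv2.imread("pics/top0.png")[100:305,145:275]
b=cv2.imread("pics/scene0.png")[180:290,135:355]
a=cv2.resize(a,None,fx=2.9,fy=2.9,interpolation=cv2.INTER_CUBIC)
b=cv2.resize(b,(420,210),interpolation=cv2.INTER_CUBIC)
c=np.zeros((595,800,3),np.uint8); c[:a.shape[0],:a.shape[1]]=a[:595]; c[:210,380:]=b
cv2.imwrite("pics/crop1.png",c)
```

```text
(no output)
```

View pics/crop1.png

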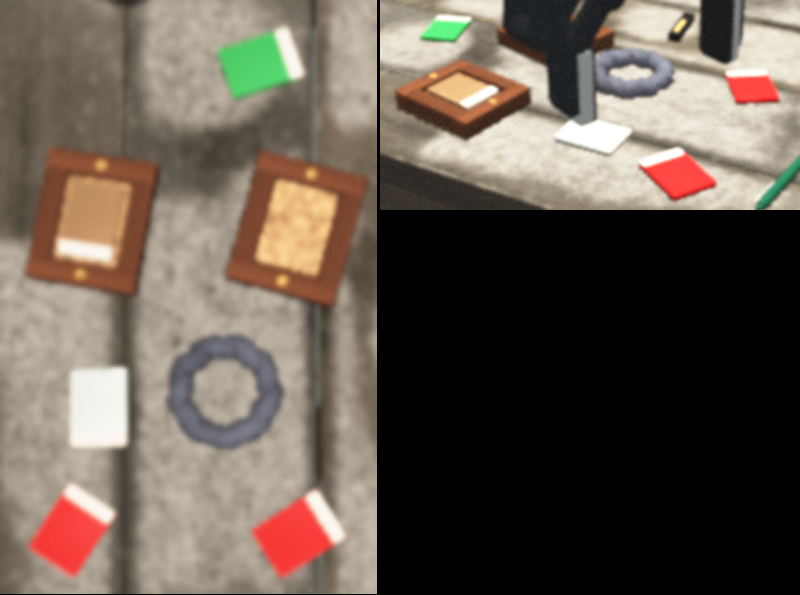

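Run:
```python
from h import *
im=cv2.imread("pics/top0.png")
hsv=cv2.cvtColor(im,cv2.COLOR_BGR2HSV)
def fit(mask,name,z):
    n,l,st,c=cv2.connectedComponentsWithStats(mask.astype(np.uint8))
    for i in range(1,n):
        if st[i,4]<60: continue
        cn=max(cv2.findContours((l==i).astype(np.uint8),0,1)[0],key=len).reshape(-1,2)
        w=ray("top",cn,z)[:,:2]; r=cv2.minAreaRect((w*1000).astype(np.float32))
        print(name,c[i].round(),"c",np.round(r[0],1),"size",np.round(r[1],1),"ang",round(r[2],1))
H,S,V=[hsv[:,:,k].astype(int) for k in range(3)]
roi=np.zeros(H.shape,bool); roi[100:310,145:365]=1
fit(roi&(S<40)&(V>185),"white",.007)
fit(roi&(S>150)&((H<6)|(H>174))&(V>150),"red",.007)
fit(roi&(S>120)&(H>45)&(H<80),"green",.007)
sub=np.zeros(H.shape,bool); sub[150:205,220:275]=1
fit(sub&(H<20)&(S>110)&(V<150),"mountR",.02)
fit(sub&(V>170)&(S>50),"corkR",.0185)
print(im[222:258,179]. tolist())
```

```text
white [270. 119.] c [745.6 127. ] size [87.3 37.2] ang 16.0
white [245. 117.] c [748.4 186.8] size [46.3 12.3] ang 18.9
white [321. 125.] c [725.3   1.3] size [76.5 24.1] ang 65.8
white [345. 157.] c [649.4 -55.4] size [109.5  93.2] ang 18.2
white [174. 186.] c [582.6 357.9] size [40.5  9.9] ang 79.8
white [331. 202.] c [538.4 -19.1] size [28.8 24. ] ang 88.2
white [176. 236.] c [479.6 353.3] size [159.2  58.7] ang 12.4
white [290. 213.] c [516.1  73.3] size [83.1 47.5] ang 89.2
white [355. 215.] c [505.5 -74.8] size [39.7 57.5] ang 84.8
white [300. 261.] c [400.3  60. ] size [19.9 29.4] ang 62.2
white [175. 272.] c [377.6 353.2] size [42.  12.4] ang 56.6
white [260. 276.] c [364.7 150.1] size [41. 45.] ang 10.5
white [279. 280.] c [358.4 113.4] size [38.2 65.7] ang 31.6
white [303. 273.] c [367.8  57.8] size [24.6 47.8] ang 6.1
white [343. 293.] c [321.2 -36.5] size [38.3 17.3] ang 84.5
red [168. 285.] c [348.4 371.5] size [43.9 47.7] ang 56.8
red [245. 285.] c [345.8 189.9] size [45.7 48.3] ang 31.0
green [232. 122.] c [736.1 218.1] size [42.2 46.3] ang 17.8
mountR [247. 178.] c [596.5 182.5] size [ 91.9 110.9] ang 74.5
corkR [247. 178.] c [597.3 182.6] size [53.7 70.8] ang 74.2
[[147, 162, 172], [143, 158, 168], [145, 160, 170], [154, 169, 179], [172, 186, 193], [205, 217, 220], [230, 236, 236], [236, 242, 242], [237, 243, 243], [237, 243, 243], [238, 243, 243], [237, 243, 243], [238, 243, 243], [237, 243, 243], [238, 243, 243], [238, 243, 243], [238, 243, 243], [238, 243, 244], [239, 244, 244], [239, 244, 244], [239, 245, 245], [240, 245, 245], [240, 245, 245], [240, 245, 246], [240, 245, 246], [241, 246, 246], [241, 246, 248], [240, 247, 250], [240, 247, 251], [240, 247, 251], [235, 244, 249], [218, 231, 239], [177, 193, 206], [151, 166, 177], [143, 158, 169], [146, 161, 172]]
```

The target is the pale plate at (179,240): it is the right size and in line with the ink stick and eraser. The red and green plates are vivid look-alikes lying out of the row. The empty recess with the cork floor is at (247,178). Next I'll get an exact fit and plan the approach.

```bash
cat >> h.py <<'E'
def tilefit(im,roi,z,thr=205):
    g=im.min(2); m=np.zeros(g.shape,np.uint8); x0,x1,y0,y1=roi; m[y0:y1,x0:x1]=(g[y0:y1,x0:x1]>thr)
    n,l,st,c=cv2.connectedComponentsWithStats(m); i=1+np.argmax(st[1:,4])
    big=cv2.resize((l==i).astype(np.float32),None,fx=1,fy=1)
    cn=max(cv2.findContours((l==i).astype(np.uint8),0,1)[0],key=len).reshape(-1,2)
    r=cv2.minAreaRect((ray("top",cn,z)[:,:2]*1000).astype(np.float32))
    return r, ray("top",[c[i]],z)[0]
def to_tool(target):
    s=observe(); R=np.array(s["tcp_rot"]); d=np.array(target)-s["tool_pos"]
    return (R.T@d)/.075, np.degrees(np.arctan2(R[1,1],R[0,1])), s
E
python3 - <<'E'
from h import *
im=cv2.imread("pics/top0.png")
for t in(195,205,215): print(tilefit(im,(160,200,215,268),.007,t))
print(to_tool([.448,.345,.12])[:2])
E
```

```text
(((453.24786376953125, 346.2419128417969), (61.69710159301758, 45.2835807800293), 0.24404503405094147), array([0.45307594, 0.34713824, 0.007     ]))
(((453.1877746582031, 347.4100036621094), (61.36812973022461, 42.9599494934082), 0.0467672124505043), array([0.45241711, 0.34687324, 0.007     ]))
(((453.11065673828125, 346.1724548339844), (61.2163200378418, 40.635986328125), 0.23273736238479614), array([0.45262377, 0.34614351, 0.007     ]))
(array([-3.8095894 , -2.49395808,  0.9688814 ]), np.float64(67.95401478315708))
```

Call:
send_rows(increments=[-0.482, -0.307, 0.12, 0, 60, -0.482, -0.307, 0.12, 0, 60, -0.482, -0.307, 0.12, 0, 60, -0.482, -0.307, 0.12, 0, 60, -0.482, -0.307, 0.12, 0, 60, -0.482, -0.307, 0.12, 0, 60, -0.482, -0.307, 0.12, 0, 60, -0.482, -0.307, 0.12, 0, 60, 0, 0, 0, -0.0204, 60, 0, 0, 0, -0.0204, 60, 0, 0, 0, -0.0204, 60, 0, 0, 0, 0, 60], grip_force=30)

```text
t: 2.0
tool_pos: [0.4524, 0.3463, 0.1208]
tcp_rot: [[-1.0, 0.001, 0.0], [0.001, 1.0, 0.0], [-0.0, 0.0, -1.0]]
contact_force: [-1.2, 0.7, -0.5]
gripper_width: 0.0599
grip_force: 0.0
```

Run:
```python
from h import *
d,a,s=to_tool([.4525,.3465,.03]); print(d,a,np.round(s["tool_pos"],4),s["gripper_width"],s["t"])
print(np.round(s["tcp_rot"],3),np.round(s["contact_force"],1))
c=[cv2.resize(capture(n),(400,300)) for n in("top","scene")]
c=[capture("top")[140:300,130:290],capture("scene")[130:290,130:370]]
c=[cv2.resize(i,(400,400) if k==0 else (400,267),interpolation=2) for k,i in enumerate(c)]
o=np.zeros((400,800,3),np.uint8); o[:,:400]=c[0]; o[:267,400:]=c[1]
cv2.imwrite("pics/a1.png",o[:,:,::-1])
```

```text
[-6.66607143e-04  2.67093919e-03  1.21063296e+00] 89.9254397754975 [0.4524 0.3463 0.1208] 0.05986106212253976 2.0
[[-1.     0.001  0.   ]
 [ 0.001  1.     0.   ]
 [-0.     0.    -1.   ]] [-1.2  0.7 -0.5]
```

View pics/a1.png

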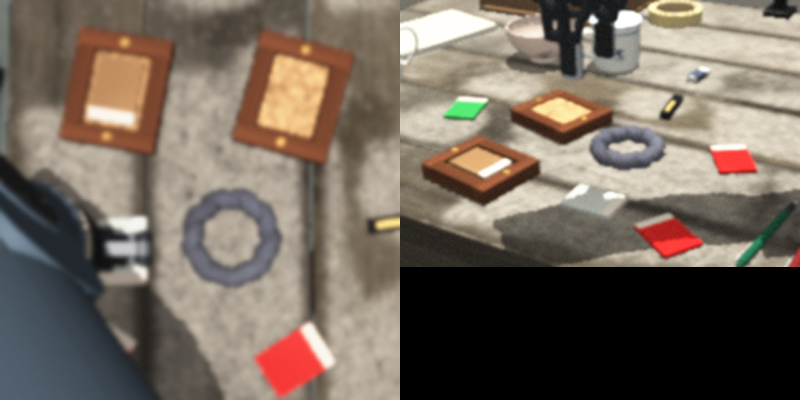

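The view shows the fingers centred over the pale tile, which is at about (125,245) in the left crop. Now descending.

Call:
send_rows(increments=[0, 0.003, 0.45, 0, 54, 0, 0, 0.45, 0, 54, 0, 0, 0.4, 0, 54, 0, 0, 0.12, 0, 54, 0, 0, 0, 0, 54])

```text
t: 2.82
tool_pos: [0.4522, 0.3466, 0.0142]
tcp_rot: [[-1.0, 0.001, -0.0], [0.001, 1.0, -0.0], [0.0, -0.0, -1.0]]
contact_force: [0.6, 0.8, 0.5]
gripper_width: 0.054
grip_force: 0.0
```

Call:
send_rows(increments=[0, 0, 0.027, 0, 52, 0, 0, 0.027, 0, 52, 0, 0, 0, 0, 52])

```text
t: 3.2
tool_pos: [0.4525, 0.3467, 0.0106]
tcp_rot: [[-1.0, 0.0, 0.001], [0.0, 1.0, 0.0], [-0.001, 0.0, -1.0]]
contact_force: [-1.0, 0.1, -0.2]
gripper_width: 0.0519
grip_force: 0.0
```

Call:
send_rows(increments=[0, 0, 0.027, 0, 52, 0, 0, 0.027, 0, 52, 0, 0, 0, 0, 52])

```text
t: 3.58
tool_pos: [0.4522, 0.3465, 0.0059]
tcp_rot: [[-1.0, 0.0, -0.0], [0.0, 1.0, -0.0], [0.0, -0.0, -1.0]]
contact_force: [0.9, -0.8, 0.1]
gripper_width: 0.0522
grip_force: 0.0
```

Call:
send_rows(increments=[0, 0, 0.02, 0, 52, 0, 0, 0.02, 0, 52, 0, 0, 0, 0, 52])

```text
t: 3.95
tool_pos: [0.4522, 0.3465, 0.0029]
tcp_rot: [[-1.0, 0.0, -0.0], [0.0, 1.0, -0.0], [0.0, -0.0, -1.0]]
contact_force: [-0.5, 0.0, -0.1]
gripper_width: 0.0519
grip_force: 0.0
```

Call:
send_rows(increments=[0, 0, 0.02, 0, 52, 0, 0, 0.013, 0, 52, 0, 0, 0, 0, 52])

```text
t: 4.32
tool_pos: [0.4522, 0.3465, 0.0005]
tcp_rot: [[-1.0, 0.0, -0.0], [0.0, 1.0, -0.0], [0.0, -0.0, -1.0]]
contact_force: [0.3, 0.6, -0.3]
gripper_width: 0.0523
grip_force: 0.0
```

Call:
send_rows(increments=[0, 0, 0.013, 0, 52, 0, 0, 0, 0, 52])

```text
t: 4.58
tool_pos: [0.4523, 0.3465, -0.0004]
tcp_rot: [[-1.0, 0.0, -0.0], [0.0, 1.0, -0.0], [0.0, -0.0, -1.0]]
contact_force: [0.0, 0.2, 1.0]
gripper_width: 0.052
grip_force: 0.0
```

Call:
send_rows(increments=[0, 0, 0.02, 0, 52, 0, 0, 0, 0, 52])

```text
t: 4.82
tool_pos: [0.4522, 0.3465, -0.002]
tcp_rot: [[-1.0, 0.0, -0.0], [0.0, 1.0, -0.0], [0.0, -0.0, -1.0]]
contact_force: [0.3, -0.5, 1.2]
gripper_width: 0.052
grip_force: 0.0
```

Call:
send_rows(increments=[0, 0, 0.013, 0, 52, 0, 0, 0, 0, 52])

```text
t: 5.08
tool_pos: [0.4522, 0.3465, -0.0029]
tcp_rot: [[-1.0, 0.0, -0.0], [0.0, 1.0, -0.0], [0.0, -0.0, -1.0]]
contact_force: [0.2, -0.2, 0.2]
gripper_width: 0.0518
grip_force: 0.0
```

Call:
send_rows(increments=[0, 0, 0.02, 0, 52, 0, 0, 0, 0, 52])

```text
t: 5.32
tool_pos: [0.4522, 0.3465, -0.0044]
tcp_rot: [[-1.0, 0.0, -0.0], [0.0, 1.0, -0.0], [0.0, -0.0, -1.0]]
contact_force: [-0.0, 0.1, -0.5]
gripper_width: 0.0519
grip_force: 0.0
```

Call:
send_rows(increments=[0, 0, 0.013, 0, 52, 0, 0, 0, 0, 52])

```text
t: 5.58
tool_pos: [0.4522, 0.3465, -0.0054]
tcp_rot: [[-1.0, 0.0, -0.0], [0.0, 1.0, -0.0], [0.0, -0.0, -1.0]]
contact_force: [0.4, 0.3, 0.6]
gripper_width: 0.0517
grip_force: 0.0
```

Call:
send_rows(increments=[0, 0, 0.013, 0, 52, 0, 0, 0, 0, 52])

```text
t: 5.82
tool_pos: [0.4522, 0.3465, -0.0064]
tcp_rot: [[-1.0, 0.0, -0.0], [0.0, 1.0, -0.0], [0.0, -0.0, -1.0]]
contact_force: [0.3, 0.8, 0.2]
gripper_width: 0.0519
grip_force: 0.0
```

Call:
send_rows(increments=[0, 0, 0.013, 0, 52, 0, 0, 0, 0, 52])

```text
t: 6.08
tool_pos: [0.4522, 0.3466, -0.0073]
tcp_rot: [[-1.0, 0.0, -0.0], [0.0, 1.0, -0.0], [0.0, -0.0, -1.0]]
contact_force: [0.4, -0.2, -0.1]
gripper_width: 0.0519
grip_force: 0.0
```

Call:
send_rows(increments=[0, 0, 0.013, 0, 52, 0, 0, 0, 0, 52])

```text
t: 6.32
tool_pos: [0.4522, 0.3466, -0.0083]
tcp_rot: [[-1.0, 0.0, -0.0], [0.0, 1.0, -0.0], [0.0, -0.0, -1.0]]
contact_force: [-0.0, 1.1, 0.2]
gripper_width: 0.052
grip_force: 0.0
```

Call:
send_rows(increments=[0, 0, 0.011, 0, 52, 0, 0, 0, 0, 52])

```text
t: 6.58
tool_pos: [0.4522, 0.3465, -0.0091]
tcp_rot: [[-1.0, 0.0, -0.0], [0.0, 1.0, -0.0], [0.0, -0.0, -1.0]]
contact_force: [0.1, -0.2, -0.3]
gripper_width: 0.052
grip_force: 0.0
```

Call:
send_rows(increments=[0, 0, 0.013, 0, 52, 0, 0, 0, 0, 52])

```text
t: 6.82
tool_pos: [0.4522, 0.3465, -0.0101]
tcp_rot: [[-1.0, 0.0, -0.0], [0.0, 1.0, -0.0], [0.0, -0.0, -1.0]]
contact_force: [-0.4, 0.2, 0.6]
gripper_width: 0.0517
grip_force: 0.0
```

Run:
```python
from h import *
im=capture("scene"); print(px("scene",[.4522,.3465,.0]))
c=cv2.resize(im[190:290,170:320],(750,500),interpolation=2)
cv2.imwrite("pics/a2.png",c[:,:,::-1])
```

```text
[[246.35137529 252.19760009]]
```

View pics/a2.png

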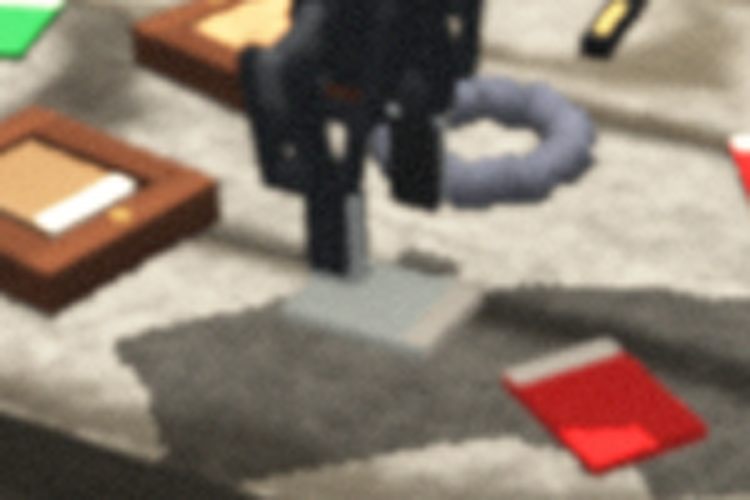

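Run:
```python
from h import *
for z in(0,.01,.02,.03,.04):
    print(z,[((p-[170,190])*5).round() .tolist() for p in px("scene",[[.4522,.3465+.031,z],[.4522,.3465-.031,z]])])
print(observe()["q"])
```

```text
0 [[339.0, 352.0], [422.0, 272.0]]
0.01 [[338.0, 329.0], [421.0, 249.0]]
0.02 [[337.0, 305.0], [421.0, 227.0]]
0.03 [[336.0, 281.0], [420.0, 203.0]]
0.04 [[335.0, 256.0], [420.0, 180.0]]
[-39.79776772  38.60397662  -3.68735608 110.33645088   4.43949462
  31.19693342  43.50509866]
```

The scene view shows the fingertips still about 30 mm above the table, at (340,275) and (415,205), even though the TCP reads z = -10 mm. So the tips are higher than the reading says. I'll keep going down, watching the force.

Call:
send_rows(increments=[0, 0, 0.04, 0, 54, 0, 0, 0.04, 0, 54, 0, 0, 0, 0, 54])

```text
t: 7.25
tool_pos: [0.4521, 0.3464, -0.0164]
tcp_rot: [[-1.0, 0.0, -0.0], [0.0, 1.0, -0.0], [0.0, -0.0, -1.0]]
contact_force: [-0.8, -0.8, -0.1]
gripper_width: 0.0543
grip_force: 0.0
```

Run:
```python
from h import *
s=observe(); print(s["tool_pos"],s["contact_force"])
a=cv2.resize(capture("scene")[200:280,190:300],(440,320),interpolation=2)
t=capture("top")[205:275,145:215]; a2=cv2.resize(t,(320,320),interpolation=2)
print(px("top",[[.4522,.3465,0],[.4522,.3465+.031,.02],[.4522,.3465-.031,.02]])-[145,205])
for n in("scene","top"):
  pass
cv2.imwrite("pics/a3.png",np.hstack([a,a2])[:,:,::-1])
```

```text
[ 0.45207377  0.34639573 -0.01639036] [-0.76666077 -0.78976017 -0.14557858]
[[33.87956374 35.42776746]
 [19.2520825  35.44808886]
 [45.56708576 35.25034492]]
```

View pics/a3.png

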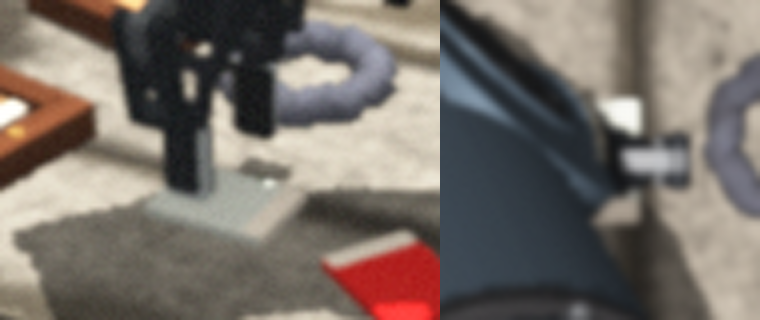

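Call:
send_rows(increments=[0, 0, 0.05, 0, 54, 0, 0, 0.05, 0, 54, 0, 0, 0.05, 0, 54, 0, 0, 0, 0, 54])

```text
t: 7.85
tool_pos: [0.4521, 0.3464, -0.0277]
tcp_rot: [[-1.0, 0.0, -0.0], [0.0, 1.0, -0.0], [0.0, -0.0, -1.0]]
contact_force: [-0.5, -0.4, 0.6]
gripper_width: 0.054
grip_force: 0.0
```

Run:
```python
from h import *
s=observe(); print(s["tool_pos"],s["contact_force"])
a=cv2.resize(capture("scene")[200:280,190:300],(770,560),interpolation=2)
cv2.imwrite("pics/a4.png",a[:,:,::-1])
```

```text
[ 0.45206949  0.34642125 -0.02767324] [-0.53951453 -0.40458391  0.63396364]
```

View pics/a4.png

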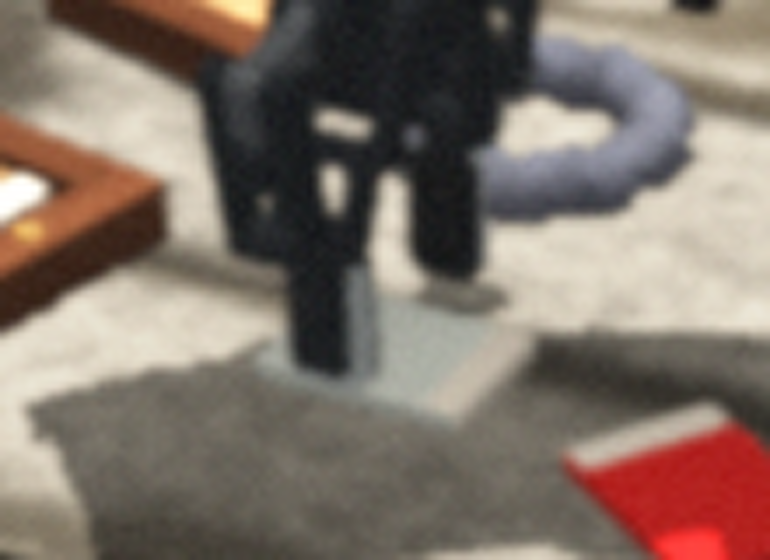

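The tips are now at about (340,372) and (450,275), roughly 11–13 mm up. I'll go 7 mm lower, then creep.

Call:
send_rows(increments=[0, 0, 0.04, 0, 54, 0, 0, 0.04, 0, 54, 0, 0, 0, 0, 54])

```text
t: 8.28
tool_pos: [0.4521, 0.3465, -0.0336]
tcp_rot: [[-1.0, 0.0, -0.0], [0.0, 1.0, -0.0], [0.0, -0.0, -1.0]]
contact_force: [0.0, 0.4, 0.0]
gripper_width: 0.0539
grip_force: 0.0
```

Call:
send_rows(increments=[0, 0, 0.02, 0, 54, 0, 0, 0, 0, 54])

```text
t: 8.52
tool_pos: [0.4523, 0.3466, -0.0348]
tcp_rot: [[-1.0, 0.0, -0.0], [0.0, 1.0, -0.0], [0.0, -0.0, -1.0]]
contact_force: [-0.4, -0.8, -0.5]
gripper_width: 0.0541
grip_force: 0.0
```

Call:
send_rows(increments=[0, 0, 0.02, 0, 54, 0, 0, 0, 0, 54])

```text
t: 8.78
tool_pos: [0.4522, 0.3466, -0.0364]
tcp_rot: [[-1.0, 0.0, -0.0], [0.0, 1.0, -0.0], [0.0, -0.0, -1.0]]
contact_force: [-0.1, 0.1, -0.1]
gripper_width: 0.0539
grip_force: 0.0
```

Call:
send_rows(increments=[0, 0, 0.013, 0, 54, 0, 0, 0, 0, 54])

```text
t: 9.02
tool_pos: [0.4522, 0.3465, -0.0373]
tcp_rot: [[-1.0, 0.0, -0.0], [0.0, 1.0, -0.0], [0.0, -0.0, -1.0]]
contact_force: [0.9, 0.4, 0.2]
gripper_width: 0.0538
grip_force: 0.0
```

Call:
send_rows(increments=[0, 0, 0.013, 0, 54, 0, 0, 0, 0, 54])

```text
t: 9.28
tool_pos: [0.4522, 0.3465, -0.0383]
tcp_rot: [[-1.0, 0.0, -0.0], [0.0, 1.0, -0.0], [0.0, -0.0, -1.0]]
contact_force: [-0.4, 0.8, -0.7]
gripper_width: 0.0538
grip_force: 0.0
```

Call:
send_rows(increments=[0, 0, 0.01, 0, 54, 0, 0, 0, 0, 54])

```text
t: 9.52
tool_pos: [0.4523, 0.3466, -0.039]
tcp_rot: [[-1.0, 0.0, -0.0], [0.0, 1.0, -0.0], [0.0, -0.0, -1.0]]
contact_force: [0.5, 0.6, -0.5]
gripper_width: 0.0541
grip_force: 0.0
```

Call:
send_rows(increments=[0, 0, 0.01, 0, 54, 0, 0, 0, 0, 54])

```text
t: 9.78
tool_pos: [0.4523, 0.3466, -0.0398]
tcp_rot: [[-1.0, 0.0, -0.0], [0.0, 1.0, -0.0], [0.0, -0.0, -1.0]]
contact_force: [-0.6, -0.0, -0.1]
gripper_width: 0.0539
grip_force: 0.0
```

Call:
send_rows(increments=[0, 0, 0.01, 0, 54, 0, 0, 0, 0, 54])

```text
t: 10.02
tool_pos: [0.4522, 0.3465, -0.0406]
tcp_rot: [[-1.0, 0.0, -0.0], [0.0, 1.0, -0.0], [0.0, -0.0, -1.0]]
contact_force: [-0.0, 0.7, 0.5]
gripper_width: 0.0538
grip_force: 0.0
```

Call:
send_rows(increments=[0, 0, 0.01, 0, 54, 0, 0, 0, 0, 54])

```text
t: 10.28
tool_pos: [0.4522, 0.3466, -0.0413]
tcp_rot: [[-1.0, 0.0, -0.0], [0.0, 1.0, -0.0], [0.0, -0.0, -1.0]]
contact_force: [0.0, 0.4, 0.4]
gripper_width: 0.054
grip_force: 0.0
```

Run:
```python
from h import *
s=observe(); print(s["tool_pos"],s["contact_force"])
a=cv2.resize(capture("scene")[200:280,190:300],(770,560),interpolation=2)
cv2.imwrite("pics/a5.png",a[:,:,::-1])
```

```text
[ 0.45224174  0.34655547 -0.04130452] [0.03251088 0.36253319 0.42506383]
```

View pics/a5.png

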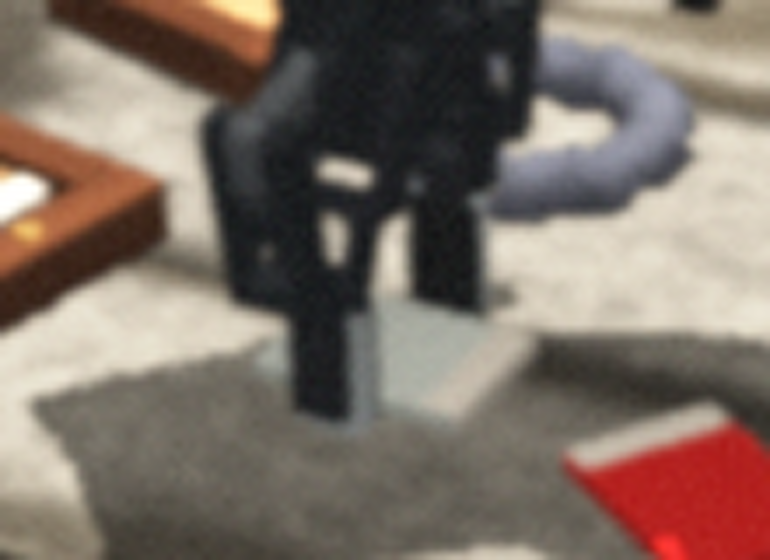

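The fingers now straddle the tile with the tips near table level, at (340,420) and (450,308). A few more small steps should find the table.

Call:
send_rows(increments=[0, 0, 0.01, 0, 54, 0, 0, 0, 0, 54])

```text
t: 10.58
tool_pos: [0.4522, 0.3465, -0.042]
tcp_rot: [[-1.0, 0.0, -0.0], [0.0, 1.0, -0.0], [0.0, -0.0, -1.0]]
contact_force: [0.2, 1.2, 0.2]
gripper_width: 0.0542
grip_force: 0.0
```

Call:
send_rows(increments=[0, 0, 0.01, 0, 54, 0, 0, 0, 0, 54])

```text
t: 10.82
tool_pos: [0.4523, 0.3466, -0.0422]
tcp_rot: [[-1.0, 0.0, 0.0], [0.0, 1.0, 0.0], [-0.0, 0.0, -1.0]]
contact_force: [-1.7, -0.1, 7.2]
gripper_width: 0.0537
grip_force: 3.7
```

Table contact is at reading -0.0421. Raising about 4.5 mm and closing.

Call:
send_rows(increments=[0, 0, -0.066, 0, 54, 0, 0, 0, 0, 48, 0, 0, 0, 0, 42, 0, 0, 0, 0, 42, 0, 0, 0, 0, 40, 0, 0, 0, 0, 40], grip_force=30)

```text
t: 11.58
tool_pos: [0.4525, 0.3467, -0.0373]
tcp_rot: [[-1.0, 0.0, 0.0], [0.0, 1.0, 0.0], [-0.0, 0.0, -1.0]]
contact_force: [-0.8, -2.6, 7.5]
gripper_width: 0.0435
grip_force: 29.5
```

Call:
send_rows(increments=[0, 0, -0.02, 0, 40, 0, 0, 0, 0, 40])

```text
t: 11.82
tool_pos: [0.4522, 0.3466, -0.0363]
tcp_rot: [[-1.0, 0.0, -0.0], [0.0, 1.0, -0.0], [0.0, -0.0, -1.0]]
contact_force: [-0.1, 0.4, -1.0]
gripper_width: 0.0439
grip_force: 30.5
```

Run:
```python
from h import *
s=observe(); print(s["tool_pos"],s["contact_force"],s["gripper_width"],s["grip_force"])
a=cv2.resize(capture("scene")[200:280,190:300],(770,560),interpolation=2)
cv2.imwrite("pics/a6.png",a[:,:,::-1])
```

```text
[ 0.45224395  0.34656807 -0.03634665] [-0.12867202  0.39323876 -1.01280058] 0.04387490539085253 30.536155700683594
```

View pics/a6.png

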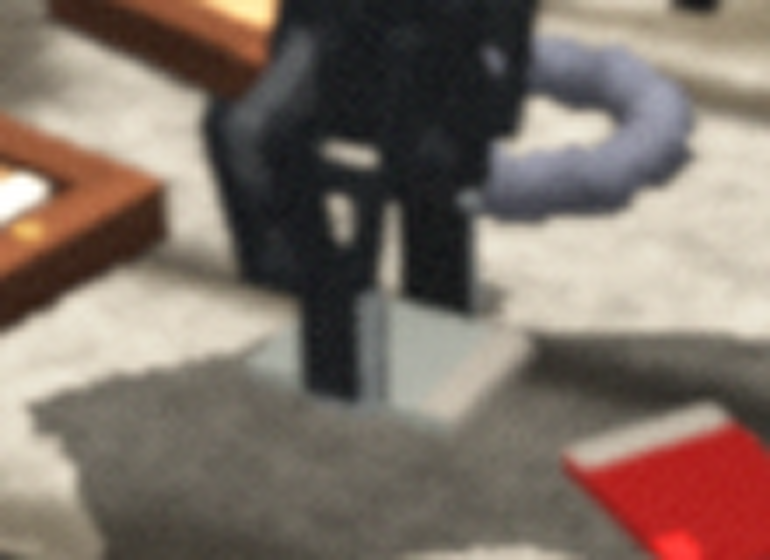

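The tile is held: grip 30 N and width 44 mm, with the fingers at (345,400) and (445,305) on its sides. Next I'll lift, carry it over the recess and turn +15.3°.

Call:
send_rows(increments=[0, 0, -0.15, 0, 40, 0, 0, -0.25, 0, 40, 0, 0, -0.25, 0, 40])

```text
t: 12.25
tool_pos: [0.4523, 0.3466, 0.0135]
tcp_rot: [[-1.0, 0.0, -0.0], [0.0, 1.0, 0.0], [0.0, 0.0, -1.0]]
contact_force: [0.1, 0.8, -0.4]
gripper_width: 0.0437
grip_force: 30.6
```

Call:
send_rows(increments=[-0.2, -0.23, 0, 0, 40, -0.27, -0.31, 0, 0, 40, -0.33, -0.37, 0, 0, 40, -0.33, -0.37, 0, 0, 40, -0.33, -0.37, 0, 0, 40, -0.27, -0.31, 0, 0, 40, -0.2, -0.227, 0, 0, 40, 0, 0, 0, 0.0143, 40, 0, 0, 0, 0.0143, 40, 0, 0, 0, 0.0143, 40, 0, 0, 0, 0, 40])

```text
t: 13.62
tool_pos: [0.5968, 0.1831, 0.0127]
tcp_rot: [[-0.964, 0.265, -0.0], [0.265, 0.964, 0.0], [0.0, 0.0, -1.0]]
contact_force: [0.3, 0.7, -0.0]
gripper_width: 0.0436
grip_force: 30.6
```

Run:
```python
from h import *
d,a,s=to_tool([.597,.1825,-.0188]); print(d,a,s["tool_pos"],s["contact_force"],s["gripper_width"],s["grip_force"],s["t"])
for n in("top","scene"):
    im=capture(n); cv2.imwrite(f"pics/b_{n}.png",im[:,:,::-1])
    for t in("tile","recess"):
        for r in mark_of(n,t)[:5]:
            w=c2w(n,r["position"]); print(n,t,round(r["p"],2),w.round(3),px(n,w).round()[0])
```

```text
[-0.00408152 -0.00664659  0.42040907] 74.6139442203177 [0.59683814 0.18305788 0.01273076] [ 0.25865095  0.71670272 -0.00220145] 0.04359415821752238 30.640406012535095 13.625
top tile 0.61 [0.35  0.184 0.003] [248. 284.]
top tile 0.55 [0.356 0.368 0.001] [170. 281.]
scene tile 0.88 [0.352 0.186 0.001] [328. 226.]
scene tile 0.81 [ 0.357  0.362 -0.   ] [290. 270.]
scene tile 0.75 [ 0.74   0.212 -0.   ] [169. 196.]
scene tile 0.71 [0.598 0.185 0.05 ] [225. 183.]
scene recess 0.93 [0.601 0.183 0.02 ] [225. 194.]
```

Scene network agrees: tile at (0.598, 0.185, 0.050), recess at (0.60, 0.183). Lowering.

Call:
send_rows(increments=[-0.004, -0.006, 0.14, 0, 40, 0, 0, 0.14, 0, 40, 0, 0, 0.09, 0, 40, 0, 0, 0, 0, 40])

```text
t: 14.42
tool_pos: [0.5966, 0.1818, -0.0162]
tcp_rot: [[-0.964, 0.266, -0.001], [0.266, 0.964, -0.001], [0.001, -0.001, -1.0]]
contact_force: [-1.2, 0.0, 0.8]
gripper_width: 0.0434
grip_force: 30.6
```

Call:
send_rows(increments=[0, 0, 0.015, 0, 40, 0, 0, 0.015, 0, 40, 0, 0, 0, 0, 40])

```text
t: 14.8
tool_pos: [0.5972, 0.182, -0.0174]
tcp_rot: [[-0.964, 0.267, 0.0], [0.267, 0.964, 0.0], [-0.0, 0.0, -1.0]]
contact_force: [1.0, -0.9, 0.1]
gripper_width: 0.0436
grip_force: 30.6
```

Call:
send_rows(increments=[0, 0, 0.01, 0, 40, 0, 0, 0, 0, 40])

```text
t: 15.05
tool_pos: [0.5971, 0.182, -0.0183]
tcp_rot: [[-0.964, 0.267, -0.0], [0.267, 0.964, -0.0], [-0.0, -0.0, -1.0]]
contact_force: [0.4, 0.3, -0.7]
gripper_width: 0.043
grip_force: 30.6
```

Call:
send_rows(increments=[0, 0, 0.01, 0, 40, 0, 0, 0, 0, 40])

```text
t: 15.3
tool_pos: [0.5972, 0.182, -0.0189]
tcp_rot: [[-0.964, 0.267, 0.0], [0.267, 0.964, 0.0], [-0.0, 0.0, -1.0]]
contact_force: [0.2, 0.9, 1.4]
gripper_width: 0.0437
grip_force: 30.9
```

Call:
send_rows(increments=[0, 0, 0.01, 0, 40, 0, 0, 0, 0, 40])

```text
t: 15.55
tool_pos: [0.5973, 0.182, -0.0196]
tcp_rot: [[-0.964, 0.267, 0.0], [0.267, 0.964, 0.0], [-0.0, 0.0, -1.0]]
contact_force: [-1.1, -0.6, 4.9]
gripper_width: 0.0435
grip_force: 31.2
```

Call:
send_rows(increments=[0, 0, -0.005, 0, 43, 0, 0, 0, 0, 46, 0, 0, 0, 0, 52, 0, 0, 0, 0, 60, 0, 0, 0, 0, 60, 0, 0, -0.2, 0, 60, 0, 0, -0.3, 0, 60, 0, 0, -0.4, 0, 60, 0.35, 0.35, 0, 0, 40, 0.7, 0, 0, 0, 10, 0.7, 0, 0, 0, 0, 0, 0, 0, 0, 0])

```text
t: 17.05
tool_pos: [0.4738, 0.244, 0.0492]
tcp_rot: [[-0.965, 0.262, -0.002], [0.262, 0.965, 0.0], [0.002, -0.0, -1.0]]
contact_force: [1.2, -0.1, 0.5]
gripper_width: -0.0003
grip_force: 0.0
```

Run:
```python
from h import *
d,a,s=to_tool([.597,.1825,0]); print(d,a,s["tool_pos"],s["contact_force"],s["gripper_width"],s["t"])
im=capture("top"); cv2.imwrite("pics/c_top.png",im[:,:,::-1])
bgr=im[:,:,::-1]
for t in(195,205,215): print(tilefit(bgr,(225,275,152,206),.0255,t))
for n in("top","scene"):
    if n=="scene": sc=capture(n)
    for r in mark_of(n,"tile")[:5]:
        w=c2w(n,r["position"]); print(n,round(r["p"],2),w.round(3))
a=cv2.resize(im[145:210,215:280],(400,400),interpolation=2); b=cv2.resize(sc[160:240,180:260],(400,400),interpolation=2)
cv2.imwrite("pics/c.png",np.hstack([a,b])[:,:,::-1])
```

```text
[-1.80091446 -0.36066829  0.65228201] 74.81149183453324 [0.47382931 0.24396843 0.04918459] [ 1.21924719 -0.06153199  0.46516259] -0.00031558435884080515 17.05
(((597.3726806640625, 183.1707000732422), (45.77438735961914, 62.90543746948242), 74.45269012451172), array([0.59727714, 0.18334585, 0.0255    ]))
(((597.2763671875, 183.31488037109375), (44.77692794799805, 62.50754165649414), 73.32864379882812), array([0.59736826, 0.18345322, 0.0255    ]))
(((597.7376708984375, 183.53671264648438), (43.80412292480469, 61.11939239501953), 74.66864013671875), array([0.59755507, 0.18353834, 0.0255    ]))
top 0.88 [ 0.354  0.365 -0.003]
top 0.84 [0.597 0.181 0.018]
top 0.81 [0.743 0.211 0.   ]
scene 0.77 [ 0.741  0.206 -0.002]
scene 0.71 [0.601 0.183 0.019]
scene 0.66 [0.355 0.362 0.   ]
scene 0.61 [0.348 0.184 0.002]
scene 0.2 [0.599 0.182 0.02 ]
```

View pics/c.png

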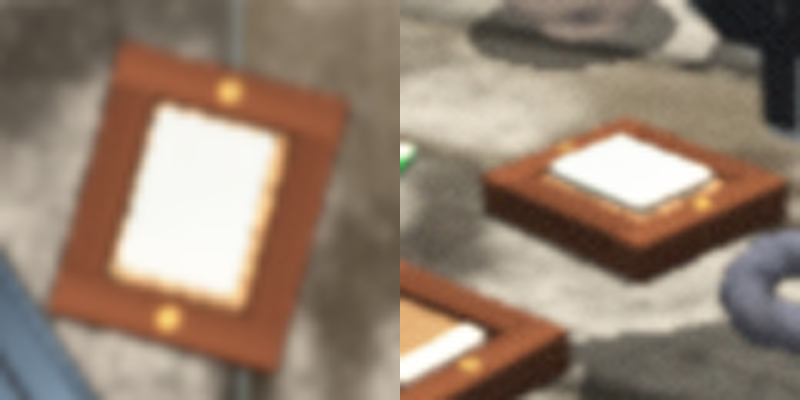

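The tile lies squarely on the raised cork, centred at (0.5975, 0.183). In the left crop it sits in the recess around (200,205). Now I'll press with closed fingers.

Call:
send_rows(increments=[-0.45, -0.09, 0, 0, 0, -0.45, -0.09, 0, 0, 0, -0.45, -0.09, 0, 0, 0, -0.45, -0.09, 0, 0, 0, 0, 0, 0.2, 0, 0, 0, 0, 0.2, 0, 0, 0, 0, 0.2, 0, 0, 0, 0, 0, 0, 0])

```text
t: 18.25
tool_pos: [0.599, 0.1805, 0.0015]
tcp_rot: [[-0.964, 0.266, -0.003], [0.266, 0.964, -0.001], [0.003, -0.002, -1.0]]
contact_force: [-0.4, 0.1, 0.3]
gripper_width: 0.0001
grip_force: 0.0
```

Call:
send_rows(increments=[0, 0, 0.03, 0, 0, 0, 0, 0.03, 0, 0, 0, 0, 0, 0, 0])

```text
t: 18.62
tool_pos: [0.6006, 0.1804, -0.0012]
tcp_rot: [[-0.964, 0.266, 0.0], [0.266, 0.964, 0.0], [-0.0, 0.0, -1.0]]
contact_force: [-0.5, -0.3, -0.5]
gripper_width: -0.0001
grip_force: 0.0
```

Call:
send_rows(increments=[0, 0, 0.02, 0, 0, 0, 0, 0.02, 0, 0, 0, 0, 0, 0, 0])

```text
t: 19.0
tool_pos: [0.6005, 0.1802, -0.0045]
tcp_rot: [[-0.964, 0.267, -0.0], [0.267, 0.964, -0.0], [0.0, -0.0, -1.0]]
contact_force: [-0.3, -0.4, 0.2]
gripper_width: 0.0004
grip_force: 0.0
```

Call:
send_rows(increments=[0.05, 0.015, 0.02, 0, 0, 0, 0, 0, 0, 0])

```text
t: 19.25
tool_pos: [0.5967, 0.1827, -0.0061]
tcp_rot: [[-0.964, 0.266, -0.001], [0.266, 0.964, 0.0], [0.001, -0.0, -1.0]]
contact_force: [0.3, 0.2, 0.2]
gripper_width: 0.0002
grip_force: 0.0
```

Call:
send_rows(increments=[0, 0, 0.015, 0, 0, 0, 0, 0.015, 0, 0, 0, 0, 0, 0, 0])

```text
t: 19.62
tool_pos: [0.5972, 0.1823, -0.0083]
tcp_rot: [[-0.964, 0.267, -0.0], [0.267, 0.964, -0.0], [0.0, -0.0, -1.0]]
contact_force: [-0.1, 0.4, -0.2]
gripper_width: 0.0001
grip_force: 0.0
```

Call:
send_rows(increments=[0, 0, 0.015, 0, 0, 0, 0, 0.015, 0, 0, 0, 0, 0, 0, 0])

```text
t: 20.0
tool_pos: [0.5972, 0.1823, -0.0105]
tcp_rot: [[-0.964, 0.267, -0.0], [0.267, 0.964, -0.0], [0.0, -0.0, -1.0]]
contact_force: [0.6, 0.7, 0.2]
gripper_width: 0.0002
grip_force: 0.0
```

Call:
send_rows(increments=[0, 0, 0.015, 0, 0, 0, 0, 0.015, 0, 0, 0, 0, 0, 0, 0])

```text
t: 20.38
tool_pos: [0.5972, 0.1823, -0.0128]
tcp_rot: [[-0.964, 0.267, -0.0], [0.267, 0.964, -0.0], [0.0, -0.0, -1.0]]
contact_force: [-0.4, 0.1, -0.5]
gripper_width: 0.0001
grip_force: 0.0
```

Call:
send_rows(increments=[0, 0, 0.015, 0, 0, 0, 0, 0, 0, 0])

```text
t: 20.62
tool_pos: [0.5972, 0.1823, -0.0139]
tcp_rot: [[-0.964, 0.266, -0.0], [0.266, 0.964, -0.0], [0.0, -0.0, -1.0]]
contact_force: [0.5, 0.2, 0.3]
gripper_width: -0.0001
grip_force: 0.0
```

Call:
send_rows(increments=[0, 0, 0.015, 0, 0, 0, 0, 0, 0, 0])

```text
t: 20.88
tool_pos: [0.5973, 0.1824, -0.0148]
tcp_rot: [[-0.964, 0.267, 0.0], [0.267, 0.964, 0.0], [-0.0, 0.0, -1.0]]
contact_force: [-0.7, -1.5, 2.7]
gripper_width: -0.0002
grip_force: 1.3
```

Call:
send_rows(increments=[0, 0, 0.015, 0, 0, 0, 0, 0, 0, 0])

```text
t: 21.12
tool_pos: [0.5974, 0.1824, -0.0159]
tcp_rot: [[-0.964, 0.267, 0.0], [0.267, 0.964, 0.0], [-0.0, 0.0, -1.0]]
contact_force: [-0.9, -0.9, 4.5]
gripper_width: 0.0
grip_force: 2.1
```

Contact is at -0.0147. Pressing down through the stroke.

Call:
send_rows(increments=[0, 0, 0.015, 0, 0, 0, 0, 0.015, 0, 0, 0, 0, 0, 0, 0])

```text
t: 21.5
tool_pos: [0.5973, 0.1824, -0.0183]
tcp_rot: [[-0.964, 0.267, 0.0], [0.267, 0.964, 0.0], [-0.0, 0.0, -1.0]]
contact_force: [0.5, 0.5, 3.3]
gripper_width: 0.0002
grip_force: 1.6
```

Call:
send_rows(increments=[0, 0, 0.015, 0, 0, 0, 0, 0.01, 0, 0, 0, 0, 0, 0, 0])

```text
t: 21.88
tool_pos: [0.5974, 0.1824, -0.019]
tcp_rot: [[-0.964, 0.267, 0.001], [0.267, 0.964, 0.0], [-0.001, 0.0, -1.0]]
contact_force: [-4.1, -2.1, 15.7]
gripper_width: 0.0001
grip_force: 8.4
```

Call:
send_rows(increments=[0, 0, 0.008, 0, 0, 0, 0, 0, 0, 0])

```text
t: 22.12
tool_pos: [0.5974, 0.1824, -0.019]
tcp_rot: [[-0.964, 0.267, 0.001], [0.267, 0.964, 0.0], [-0.001, 0.001, -1.0]]
contact_force: [-6.8, -1.9, 22.5]
gripper_width: -0.0002
grip_force: 11.4
```

The force climbed to a hard stop at 22 N. Backing off to check by image measurement.

Call:
send_rows(increments=[0, 0, -0.2, 0, 0, 0, 0, -0.4, 0, 0, 0, 0, -0.4, 0, 0, 0.5, 0.2, 0, 0, 0, 0.6, 0.2, 0, 0, 0, 0.6, 0, 0, 0, 0, 0, 0, 0, 0, 0])

```text
t: 23.0
tool_pos: [0.4789, 0.2468, 0.0544]
tcp_rot: [[-0.965, 0.262, -0.002], [0.262, 0.965, 0.0], [0.002, -0.001, -1.0]]
contact_force: [1.0, -0.0, 0.3]
gripper_width: 0.0
grip_force: 0.0
```

Run:
```python
from h import *
print(observe()["tool_pos"])
top=capture("top")[:,:,::-1]; sc=capture("scene")[:,:,::-1]; cv2.imwrite("pics/d_top.png",top); cv2.imwrite("pics/d_scene.png",sc)
old=cv2.imread("pics/c.png")[:,400:]; new=cv2.resize(sc[160:240,180:260],(400,400),interpolation=2)
def cen(im):
    m=(im.min(2)>185).astype(np.uint8); m[:100]=0; m[230:]=0; m[:,:80]=0; n,l,s,c=cv2.connectedComponentsWithStats(m); i=1+np.argmax(s[1:,4]); return c[i]/5,s[i]
print(cen(old),cen(new))
w=[.5975,.183]
for z in(.0255,.020): print(z,px("scene",[*w,z])-[180,160])
for t in(195,205): print(tilefit(top,(225,275,152,206),.020,t))
```

```text
[0.47892589 0.24678268 0.05438936]
(array([46.0678905 , 34.13220612]), array([ 154,  136,  154,   70, 6210], dtype=int32)) (array([46.25944354, 35.99417349]), array([ 156,  146,  153,   69, 6110], dtype=int32))
0.0255 [[45.78413747 32.45870503]]
0.02 [[45.8950988  34.66027782]]
(((597.5717163085938, 183.18019104003906), (45.72636413574219, 63.00682067871094), 74.98117065429688), array([0.5973202 , 0.18334431, 0.02      ]))
(((597.6173095703125, 183.34759521484375), (44.64091110229492, 61.84403610229492), 74.99236297607422), array([0.59744507, 0.18334942, 0.02      ]))
```

The tile dropped about 4.7–5 mm in the image, and it may have sunk slightly on placing. One firmer press will make sure it is home.

```bash
python3 -c "
from h import *
print(to_tool([.5975,.183,-.0165])[0])"
```

```text
[-1.695755   -0.39633705  0.94901673]
```

Call:
send_rows(increments=[-0.41, -0.095, 0, 0, 0, -0.41, -0.095, 0, 0, 0, -0.41, -0.095, 0, 0, 0, -0.415, -0.095, 0, 0, 0, 0, 0, 0.3, 0, 0, 0, 0, 0.3, 0, 0, 0, 0, 0.2, 0, 0, 0, 0, 0.09, 0, 0, 0, 0, 0, 0, 0])

```text
t: 24.22
tool_pos: [0.5939, 0.1847, -0.0127]
tcp_rot: [[-0.964, 0.267, -0.0], [0.267, 0.964, -0.0], [0.0, -0.0, -1.0]]
contact_force: [0.0, 0.3, 0.3]
gripper_width: -0.0001
grip_force: 0.0
```

Call:
send_rows(increments=[0, 0, 0.015, 0, 0, 0, 0, 0, 0, 0])

```text
t: 24.48
tool_pos: [0.594, 0.1851, -0.013]
tcp_rot: [[-0.964, 0.266, 0.001], [0.266, 0.964, 0.0], [-0.001, 0.0, -1.0]]
contact_force: [0.1, -0.4, 0.1]
gripper_width: -0.0001
grip_force: 0.0
```

Call:
send_rows(increments=[-0.05, -0.01, 0.02, 0, 0, 0, 0, 0.02, 0, 0, 0, 0, 0.015, 0, 0, 0, 0, 0, 0, 0])

```text
t: 24.98
tool_pos: [0.5969, 0.1832, -0.0179]
tcp_rot: [[-0.964, 0.267, -0.0], [0.267, 0.964, -0.0], [0.0, -0.0, -1.0]]
contact_force: [-0.2, -0.7, 0.1]
gripper_width: 0.0
grip_force: 0.0
```

Call:
send_rows(increments=[0, 0, 0.013, 0, 0, 0, 0, 0, 0, 0])

```text
t: 25.22
tool_pos: [0.597, 0.1832, -0.0188]
tcp_rot: [[-0.964, 0.267, -0.0], [0.267, 0.964, -0.0], [0.0, -0.0, -1.0]]
contact_force: [0.4, -0.3, -0.3]
gripper_width: 0.0005
grip_force: 0.0
```

Call:
send_rows(increments=[0, 0, 0.013, 0, 0, 0, 0, 0, 0, 0])

```text
t: 25.48
tool_pos: [0.5971, 0.1832, -0.019]
tcp_rot: [[-0.964, 0.267, 0.0], [0.267, 0.964, 0.0], [-0.0, 0.0, -1.0]]
contact_force: [-2.7, -1.1, 8.0]
gripper_width: -0.0003
grip_force: 4.2
```

Call:
send_rows(increments=[0, 0, 0.012, 0, 0, 0, 0, 0, 0, 0])

```text
t: 25.72
tool_pos: [0.5972, 0.1833, -0.019]
tcp_rot: [[-0.964, 0.267, 0.001], [0.267, 0.964, 0.0], [-0.001, 0.0, -1.0]]
contact_force: [-4.8, -2.1, 18.2]
gripper_width: -0.0003
grip_force: 8.8
```

Call:
send_rows(increments=[0, 0, 0.01, 0, 0, 0, 0, 0, 0, 0])

```text
t: 25.98
tool_pos: [0.5972, 0.1833, -0.019]
tcp_rot: [[-0.964, 0.267, 0.001], [0.267, 0.964, 0.0], [-0.001, 0.001, -1.0]]
contact_force: [-7.1, -2.0, 25.1]
gripper_width: 0.0001
grip_force: 12.5
```

Call:
send_rows(increments=[0, 0, -0.2, 0, 0, 0, 0, -0.4, 0, 0, 0, 0, -0.4, 0, 0, 0.5, 0.2, 0, 0, 0, 0.6, 0.2, 0, 0, 0, 0.6, 0, 0, 0, 0, 0, 0, 0, 0, 0, 0, 0, 0, 0, 0])

```text
t: 26.98
tool_pos: [0.4831, 0.2461, 0.0541]
tcp_rot: [[-0.964, 0.266, 0.001], [0.266, 0.964, 0.0], [-0.001, 0.001, -1.0]]
contact_force: [0.5, -0.2, -0.4]
gripper_width: -0.0002
grip_force: 0.0
```

Run:
```python
from h import *
top=capture("top")[:,:,::-1]; sc=capture("scene")[:,:,::-1]
new=cv2.resize(sc[160:240,180:260],(400,400),interpolation=2)
m=(new.min(2)>185).astype(np.uint8); m[:100]=0; m[230:]=0; m[:,:80]=0; n,l,s,c=cv2.connectedComponentsWithStats(m); i=1+np.argmax(s[1:,4]); print(c[i]/5,s[i])
for t in(195,205): print(tilefit(top,(225,275,152,206),.020,t))
s=observe(); print(s["contact_force"],s["tool_pos"],s["joint_velocities"])
```

```text
[46.24372139 36.0030085 ] [ 156  146  153   69 6116]
(((597.5717163085938, 183.18019104003906), (45.72636413574219, 63.00682067871094), 74.98117065429688), array([0.5973202 , 0.18334431, 0.02      ]))
(((597.6339111328125, 183.30198669433594), (44.73784637451172, 61.84145736694336), 75.12139129638672), array([0.5973409 , 0.18333671, 0.02      ]))
[ 0.31162883 -0.91165806  0.75675667] [0.48353722 0.24561182 0.05382481] [ 0.23707481  0.17685329 -0.04653493  0.12873238 -0.17132344 -0.04176877
 -0.08187795]
```

The second press met the same hard stop at -0.0190 and the tile did not move any further. It is seated, centred within about 1 mm and aligned, and the arm is clear, so I'm handing it in.

```bash
python3 -c "
from bench import *
print(sign_off())"
```

```text
the job is handed in; nothing more can be done
None
```

The tile lies in the recess, pressed to a hard stop, released, centred to about 1 mm and aligned to about 1°, and the job is handed in; flushness rests on the hard stop and an image drop of about 4.7–5 mm, and no verdict was returned.

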